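# Put the tape roll away in the latching drawer

## Task

Press the release button on the steel drawer unit so that its drawer springs out, lay the small roll of tape flat in the drawer, and push the drawer in until it clicks and stays shut by itself. Press and push gently and never force the unit; leave the sanding block and the larger roll where they are.

Things in the scene. Friction and masses are not known exactly. Their poses are not given: they have to be found in the camera images.
- drawer_unit: low grey steel drawer unit screwed to the bench: 170 mm deep (its x), 180 mm wide (its y), 62 mm high. Origin on its underside, 75 mm behind its front edge, midway across. Its front, where the drawer comes out, looks along its own -x; its z is up. It must never be pressed anywhere (drawer and button included) with more than 25 N.
- drawer (a joint): the drawer's slide, m: 0 = shut, resting on its latch; 0.095 = fully out along the unit's -x. A spring pushes it out all the way (6.5 N shut, 3.5 N out). The latch has play: it clicks only when the drawer is pushed 2 to 20 mm past 0, how far differs each time; let go, it then comes back to 0. Up to about 11 N before the click; a hard stop comes 2 mm after it. Not latched, it springs out.
- drawer_front (a point): centre of the outer face of the drawer's box-shaped front (168 mm wide, 48 mm high, from 7 to 55 mm above the bench; this point is 31 mm above the bench), moves with the drawer. Axes as the unit's: the face looks along -x; push it along +x. It has no handle; shut, it stands 30 mm proud of the unit and slides into it when pushed further.
- tray_floor (a point): centre of the tray's floor inside the drawer, 9 mm above the bench, moves with the drawer; axes as the unit's. Inside, the tray is 102 mm long (x) and 160 mm wide (y); its side and back walls rise about 30 mm above the floor, the front 46 mm. With the drawer fully out all but the tray's last 8 mm stand out in front of the unit, open above.
- release (a joint): travel of the release button, m: 0 = up, 0.014 = fully down. The latch lets go after about 6 mm. A spring returns it (2 N at the start, about 7 N fully down, then a hard stop). It must be up for the latch to catch; it dips and jumps back up as the closing drawer clicks.
- release_top (a point): centre of the top of the release button, a black paddle 30 mm (the unit's x) by 50 mm (y) on the lid of the unit, its top 80 mm above the bench; it is pressed straight down. 95 mm behind the face of the shut drawer.
- tape_mid (a point): centre of the small tape roll, lying flat on the bench (its z up): 57 mm across, 19 mm high, 35 to 70 g; this point is half-way up. Grasp it across its outside. A fixed open tool box about 250 mm high stands just behind it, to the left of the drawer unit: go round the front of it.
- sanding_block: bystander: cork sanding block, 56 x 94 (its y) x 31 mm, lying on the bench; origin at the centre of its underside. It and the small roll may have changed places.
- wide_roll: bystander: the larger roll of tape, 98 mm across, 25 mm high, lying on the bench to the right of the unit; origin at the centre of its underside.
There are look-alikes about, which are no part of the job. What is shaped like the part that bears tape_mid but green or orange is not meant.

How it is judged:
On the way, in this order (a step that is already met when the one before it is completed fails the run):
1. the release has been pressed and the drawer has sprung out (value of joint drawer above 0.085 m), for 0.2 s.
2. the small roll lies flat on the floor of the open drawer (value of joint drawer above 0.07 m and x of tape_mid in the frame of tray_floor between -0.052 and 0.052 m and y of tape_mid in the frame of tray_floor between -0.08 and 0.08 m and z of tape_mid in the frame of tray_floor below 0.014 m and angle between tape_mid's own z axis and vertical below 0.2 rad), for 0.2 s.
At the end, for the whole second after the job is handed in: The drawer is shut within 2.5 mm and held there by its latch alone, at rest, with the release button up, and the small roll lies flat on the tray's floor inside it (value of joint drawer between -0.0025 and 0.0025 m and velocity of joint drawer below 0.005 m/s and value of joint release below 0.002 m and x of tape_mid in the frame of tray_floor between -0.052 and 0.052 m and y of tape_mid in the frame of tray_floor between -0.08 and 0.08 m and z of tape_mid in the frame of tray_floor below 0.014 m and angle between tape_mid's own z axis and vertical below 0.2 rad); the robot touches nothing.
It fails at once if the drawer unit, its drawer or its button is pressed with more than 25 N (contact force between any of the fingers, the arm and drawer_unit above 25 N).
It fails at once if the sanding block is moved by more than 25 mm (distance of sanding_block from where it was at the start of the episode above 0.025 m).
It fails at once if the larger roll is moved by more than 25 mm (distance of wide_roll from where it was at the start of the episode above 0.025 m).
It also fails if it takes over 70 s, if anything falls off the work surface, if the arm or the gripper's body presses on something with over 40 N, if the wrist force passes 120 N, or if a joint passes its speed limit or range.

## Robot

A 6-joint arm with a two-finger parallel gripper is mounted at the origin on a cart in front of the work surface, level with it; the furniture and walls round the work are solid. World frame = base frame: x ahead of the robot, y to its left, z up, the work surface at z = 0. Lengths are in m, angles in rad, forces in N, time in s.
With the tool pointing down it reaches from about 0.4 to 0.825 m from the base axis. Payload 7 kg.
Tool frame: the origin (TCP) lies midway between the tips of the shut fingers; the grasp point (between the pads) lies 19 mm behind it (robot.pinch_z is the distance from the TCP to the grasp point, in m); z points along the fingers, y is the direction in which the jaws open and shut (so a half turn about z gives the same grasp; the last joint's range is limited). The gripper opens to 85 mm and grips with 20 to 120 N. Pads are 22 mm wide; open, the fingers measure 114 mm over their backs; the gripper's body (76 mm by 85 mm) begins 54 mm behind the grasp point. The pads swing forward as they close: fully open they stand 13 mm farther back than shut.
Start: joints at [1.468, 0.359, 0.012, 0, -1.224, -0.288], TCP at [0.257, 0.624, 0.231] pointing down, gripper open.
Joint ranges: [-3.07, 3.07], [-1.43, 2.12], [-1.02, 1.25], [-3.03, 1.67], [-3.05, -0], [-3.03, 3.03]. Speed limits (rad/s): [2.39, 2.39, 3.01, 3.14, 3.14, 3.14].

## Interface

Orientations are given as [roll, pitch, yaw] about the fixed x, y, z axes, in that order (R = Rz(yaw) Ry(pitch) Rx(roll)).
In Python, from bench import robot, viewer, spotter gives the robot as it stands. Calls block until the motion is done:
- robot.move_pose(position, orientation): joint-space move of the TCP to a pose.
- robot.servo_line(position, rotation=None, v=0.15, contact_N=None): straight line of the TCP; rotation=None keeps the orientation; v is the mean speed in m/s. With contact_N (N) it stops when the force on the tool has changed by that much, and returns True; else False.
- robot.set_joints(angles): joint-space move.
- robot.move_gripper(opening, newtons=None): finger opening in m; newtons is the grip in N (None keeps the last); returns when the fingers have stopped.
- robot.pause(seconds).
- robot.solve_ik(position, orientation): joint angles nearest the present ones, or None.
- robot.observe(): the state.
- viewer.snapshot(name): name is "scene" or "top"; returns the picture (480x640x3 uint8, red, green, blue); there is no depth.
- viewer.calibration(name): a dict with "fov_y" (degrees; the focal length in pixels is half the picture's height over the tangent of half this angle, whatever the lens; pixels are square), "cx", "cy" (the principal point, pixels), "rvec" (rotation vector, rad) and "tvec" (3), from world to camera coordinates, as OpenCV has them. Camera axes: x right, y down, z forward; pixel columns grow to the right and rows downward; lengths in m; the calibration is good to about 2 mm. A picture is of the moment at which its call begins. calibration takes no time and is no camera call.
A pose or a line that the arm cannot do raises robot.IKError and nothing moves.
- robot.sign_off(): hands the job in, once; it reports no verdict.
Trained networks look in the newest picture that a camera, given by its name, has taken for a name from the list of things; names that differ only in an ending like _2 or _b are one class to them, and where a whole thing is asked for, a point or a joint stands for the part that bears it (a point fixed in the world has none). Each returns a list of dicts, best first, with "p" (0 to 1); they miss things now and then, are a little off and sometimes report something else, mostly with a low value. They report only what shows in the picture. A call takes as long as a camera call. They do not tell look-alikes from the thing itself.
- spotter.find_in(target, camera): "box" ([left, top, right, bottom] in pixels, round what is visible of it).
- spotter.trace(target, camera): "mask" (480x640 bool, what is visible of it) and "box" ([left, top, right, bottom] in pixels, round what is visible of it).
- spotter.place_of(target, camera): "uv" ([column, row] in pixels: a listed point, or the origin of a listed thing).
The state is a dict: "time": time; "joint_positions": joint angles; "dq": joint speeds; "joint_efforts": joint torques, N m; "ee_pos": TCP position; "tcp_rot": TCP orientation; "contact_force": force on the tool from outside, world axes, zero at the start; "wrist_torque": the same for the moment, N m; "grip_width": finger opening in m.
Only numpy, scipy, OpenCV 4.12 (cv2) and the standard library are available. Lean on these libraries where they do the work, as an engineer would, in place of code of your own. Each camera call takes 0.05 s, during which the arm holds its last target. There are 200 camera calls.

## Working session

There is one attempt and no reset: what is moved stays moved. The work goes in short steps, each a Python script; the robot and the scene stay as the last script left them, time stands still between calls to the robot, and variables do not carry over. Pictures are saved under pics/ and viewed, about 8 in all and at most 12, crops included, and the job is handed in when it is done.

```bash
mkdir -p pics; cat > h.py <<'E'
import numpy as np, cv2
from bench import robot, viewer, spotter
def cal(n):
    c=viewer.calibration(n); f=240/np.tan(np.radians(c['fov_y'])/2)
    K=np.array([[f,0,c['cx']],[0,f,c['cy']],[0,0,1.]])
    return c,K,cv2.Rodrigues(np.array(c['rvec'],float))[0],np.array(c['tvec'],float)
def ray(n,uv,z):
    c,K,R,t=cal(n); d=R.T@np.linalg.solve(K,[uv[0],uv[1],1]); o=-R.T@t
    return o+d*(z-o[2])/d[2]
def proj(n,p):
    c,K,R,t=cal(n); q=K@(R@np.array(p)+t); return q[:2]/q[2]
def snap(n,f=None):
    im=viewer.snapshot(n)
    if f: cv2.imwrite('pics/'+f,cv2.cvtColor(im,cv2.COLOR_RGB2BGR))
    return im
E
python3 - <<'E'
from h import *
for n in('top','scene'):
    snap(n,n+'1.png'); print(n,viewer.calibration(n))
    for t,z in(('drawer_unit',0),('drawer_front',.031),('release_top',.08),('tape_mid',.0095),('sanding_block',0),('wide_roll',0)):
        for r in spotter.place_of(t,n)[:4]: print(t,np.round(r['p'],2),np.round(r['uv'],1),np.round(ray(n,r['uv'],z),4))
E
```

```text
top {'fov_y': 51.4727212620666, 'cx': 320.8365184869575, 'cy': 229.04743113277394, 'rvec': array([ 2.11746039, -2.07707579,  0.2526767 ]), 'tvec': array([-0.27129878,  0.49596107,  1.03783218])}
drawer_unit 0.69 [373.2 192. ] [ 0.6083 -0.3842  0.    ]
drawer_front 0.94 [363.9 234.3] [ 0.4977 -0.3592  0.031 ]
release_top 0.87 [377.2 183.6] [ 0.6021 -0.3844  0.08  ]
tape_mid 0.88 [171.2 294.7] [0.3557 0.0696 0.0095]
tape_mid 0.84 [227.  254.9] [ 0.4484 -0.0492  0.0095]
tape_mid 0.56 [270.7 245.4] [ 0.4724 -0.1477  0.0095]
tape_mid 0.47 [183.6 246.6] [0.4657 0.051  0.0095]
sanding_block 0.7 [181.1 249.6] [0.4604 0.0588 0.    ]
wide_roll 0.89 [463.9 250.3] [ 0.4716 -0.5928  0.    ]
scene {'fov_y': 50.19756514301119, 'cx': 319.0920082774257, 'cy': 236.339753229111, 'rvec': array([ 0.63710306, -2.71515839,  1.0757655 ]), 'tvec': array([0.30974924, 0.38553061, 0.89157046])}
drawer_unit 0.59 [295.3 209.1] [ 0.6044 -0.3918  0.    ]
drawer_front 0.57 [323.8 222.9] [ 0.5053 -0.3524  0.031 ]
release_top 0.83 [298.6 191.1] [ 0.5863 -0.378   0.08  ]
tape_mid 0.94 [297.9 401.8] [0.3556 0.0675 0.0095]
tape_mid 0.77 [285.9 335. ] [ 0.444  -0.0483  0.0095]
tape_mid 0.66 [299.4 295. ] [ 0.466  -0.1499  0.0095]
sanding_block 0.83 [248.9 379.5] [0.4631 0.0656 0.    ]
wide_roll 0.63 [370.6 181.8] [ 0.4727 -0.578   0.    ]
```

View pics/top1.png

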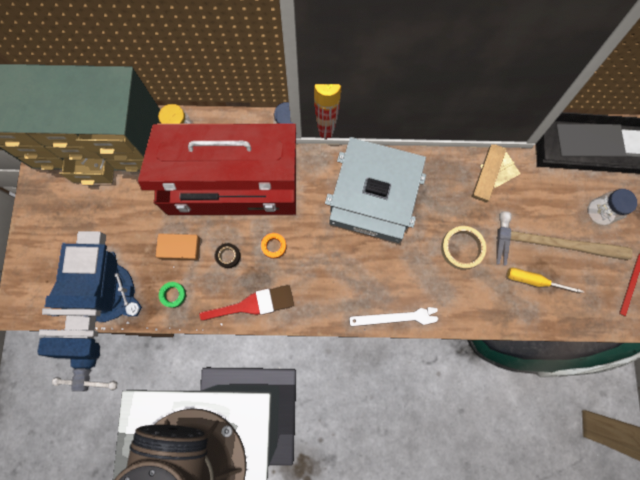

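View pics/scene1.png

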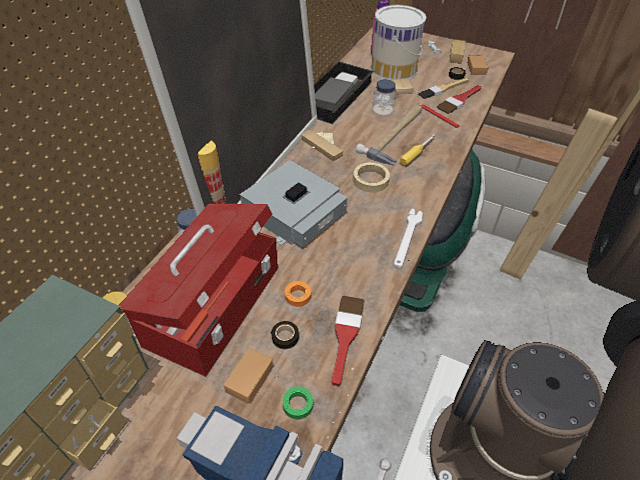

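The black roll (top 227,255) is the target. The green one (171,294) and the orange one (272,245) are look-alikes, and the sanding block is at (178,247). The grey unit with its black button is at (377,187). Next I'll refine the unit's pose.

```bash
python3 - <<'E'
from h import *
from scipy import ndimage as nd
ims={}
for n,(u,v),(tu,tv) in(('top',(377,187),(227,255)),('scene',(297,192),(286,335))):
    im=snap(n); ims[n]=im
    for nm,(a,b),z,s in(('btn',(u,v),.08,18),('tape',(tu,tv),.0095,20)):
        m=(im.max(2)<70); l,_=nd.label(m[b-s:b+s,a-s:a+s]); k=np.argmax(np.bincount(l.ravel())[1:])+1
        mm=(l==k).astype(np.uint8); c,_=cv2.findContours(mm,0,2); r=cv2.minAreaRect(np.vstack(c))
        uv=np.array(r[0])+[a-s,b-s]; print(n,nm,mm.sum(),uv,r[1:],ray(n,uv,z))
t=cv2.cvtColor(ims['top'],cv2.COLOR_RGB2BGR)[130:250,310:440]; s=cv2.cvtColor(ims['scene'],cv2.COLOR_RGB2BGR)[155:255,230:360]
cv2.imwrite('pics/c.png',np.vstack([cv2.resize(t,(650,600),interpolation=cv2.INTER_CUBIC)]))
E
```

```text
top btn 302 [376.90384483 187.51922989] ((22.01415252685547, 13.857514381408691), 15.255120277404785) [ 0.59297326 -0.38370954  0.08      ]
top tape 199 [227.  255.5] ((23.0, 24.0), 90.0) [ 0.44699977 -0.0493251   0.0095    ]
scene btn 252 [295.44615555 191.93076897] ((13.418987274169922, 21.487918853759766), 52.12501525878906) [ 0.59166809 -0.37187445  0.08      ]
scene tape 340 [284.70000267 334.59999847] ((26.879358291625977, 26.879358291625977), 71.56504821777344) [ 0.44659252 -0.0480293   0.0095    ]
```

View pics/c.png

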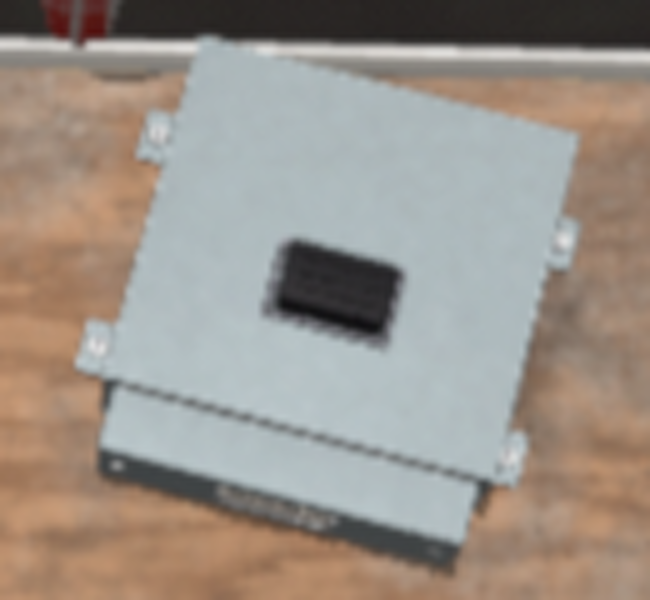

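The crop shows the lid corners at full-picture pixels (351,138), (426,156), (409,226) and (333,206). The drawer front is below them. I'll fit the pose from these.

```bash
python3 - <<'E'
from h import *
from scipy.optimize import least_squares
uv=np.array([[351,137.6],[425.6,156.4],[409,226.4],[332.6,206],[330.2,220.6],[401.5,238.5]])
# local: lid corners; drawer front top edge corners (x=-105, y=+-84, z=.055)
L=np.array([[.095,.09,.062],[.095,-.09,.062],[-.075,-.09,.062],[-.075,.09,.062],[-.105,.084,.055],[-.105,-.084,.055]])
def W(p): c,s=np.cos(p[2]),np.sin(p[2]); return L@np.array([[c,-s,0],[s,c,0],[0,0,1]]).T+[p[0],p[1],0]
f=lambda p:np.ravel([proj('top',w)-u for w,u in zip(W(p),uv)])
r=least_squares(f,[.6,-.38,-.2]); print(r.x,np.round(r.fun.reshape(-1,2),1))
x,y,a=r.x;d=np.array([np.cos(a),np.sin(a)])
print('front',[x,y]-.105*d,'rel',[x,y]-.010*d, 'traysopen c', np.degrees(a))
for nm,p in(('btn scene',[*([x,y]-.01*d),.08]),('btn top',[*([x,y]-.01*d),.08])): print(nm,proj(nm.split()[1],p))
print(robot.observe()['tcp_rot'])
yaw=a
for p in ([*([x,y]-.01*d),.2],[.447,-.049,.15],[*([x,y]-.21*d),.15],[*([x,y]-.105*d),.045]):
  for w in np.arange(-np.pi,np.pi,np.pi/4):
    q=robot.solve_ik(p,[np.pi,0,a+w])
    print(np.round(p,3),round(a+w,2),None if q is None else np.round(q,2))
E
```

```text
[ 0.60497835 -0.38854369 -0.24878   ] [[-1.  -0.3]
 [ 0.7  0.4]
 [ 0.6  0.1]
 [-1.8 -0.3]
 [-0.4 -0.9]
 [ 1.9  0.8]]
front [ 0.50321093 -0.36269041] rel [ 0.59528622 -0.38608147] traysopen c -14.254043913831904
btn scene [296.86631997 187.97467611]
btn top [377.96897582 186.54300657]
[-3.14157337e+00  1.09557475e-05 -3.90810984e-01]
[ 0.595 -0.386  0.2  ] -3.39 [-0.3   0.43  0.05 -0.   -1.19 -1.52]
[ 0.595 -0.386  0.2  ] -2.6 [-0.3   0.43  0.05  0.   -1.19 -0.73]
[ 0.595 -0.386  0.2  ] -1.82 [-0.3   0.43  0.05  0.   -1.19  0.05]
[ 0.595 -0.386  0.2  ] -1.03 [-0.3   0.43  0.05  0.   -1.19  0.84]
[ 0.595 -0.386  0.2  ] -0.25 [-0.3   0.43  0.05  0.   -1.19  1.62]
[ 0.595 -0.386  0.2  ] 0.54 [-0.3   0.43  0.05  0.   -1.19  2.41]
[ 0.595 -0.386  0.2  ] 1.32 None
[ 0.595 -0.386  0.2  ] 2.11 [-0.3   0.43  0.05 -0.   -1.19 -2.3 ]
[ 0.447 -0.049  0.15 ] -3.39 [ 0.33  0.06 -0.58 -0.   -0.93 -2.15]
[ 0.447 -0.049  0.15 ] -2.6 [ 0.33  0.06 -0.58 -0.   -0.93 -1.37]
[ 0.447 -0.049  0.15 ] -1.82 [ 0.33  0.06 -0.58  0.   -0.93 -0.58]
[ 0.447 -0.049  0.15 ] -1.03 [ 0.33  0.06 -0.58  0.   -0.93  0.21]
[... 563 characters left out ...]
-0.32  0.18 -0.43  0.   -0.96  1.65]
[ 0.401 -0.337  0.15 ] 0.54 [-0.32  0.18 -0.43  0.   -0.96  2.43]
[ 0.401 -0.337  0.15 ] 1.32 None
[ 0.401 -0.337  0.15 ] 2.11 [-0.32  0.18 -0.43 -0.   -0.96 -2.28]
[ 0.503 -0.363  0.045] -3.39 [-0.31  0.44 -0.33 -0.   -0.8  -1.51]
[ 0.503 -0.363  0.045] -2.6 [-0.31  0.44 -0.33  0.   -0.8  -0.72]
[ 0.503 -0.363  0.045] -1.82 [-0.31  0.44 -0.33  0.   -0.8   0.06]
[ 0.503 -0.363  0.045] -1.03 [-0.31  0.44 -0.33  0.   -0.8   0.85]
[ 0.503 -0.363  0.045] -0.25 [-0.31  0.44 -0.33  0.   -0.8   1.63]
[ 0.503 -0.363  0.045] 0.54 [-0.31  0.44 -0.33  0.   -0.8   2.42]
[ 0.503 -0.363  0.045] 1.32 None
[ 0.503 -0.363  0.045] 2.11 [-0.31  0.44 -0.33 -0.   -0.8  -2.29]
```

```bash
cat >> h.py <<'E'
a=-.2488; U=np.array([.604,-.387]); ex=np.array([np.cos(a),np.sin(a)]); ey=np.array([-np.sin(a),np.cos(a)])
def u2w(x,y,z): return [*(U+x*ex+y*ey),z]
def st(m=''):
    o=robot.observe(); print(m,round(o['time'],2),np.round(o['ee_pos'],4),np.round(o['contact_force'],2),round(o['grip_width'],4))
E
python3 - <<'E'
from h import *
robot.move_gripper(0.0)
p=[.257,.624,.40]; robot.servo_line(p,v=.3)
robot.servo_line([.42,.1,.40],[np.pi,0,a-np.pi/2],v=.35); st('mid')
robot.servo_line(u2w(-.010,0,.25),v=.35)
robot.servo_line(u2w(-.010,0,.098),v=.2); st('above')
print(robot.servo_line(u2w(-.010,0,.070),v=.02,contact_N=8)); st('press')
robot.pause(.3); st()
robot.servo_line(u2w(-.010,0,.15),v=.2); snap('top','top2.png'); st()
E
```

```text
mid 3.99 [0.4198 0.1006 0.3998] [0.15 0.19 0.29] 0.0003
above 6.58 [ 0.5953 -0.3847  0.0997] [-0.37  0.11  1.01] -0.0
False
press 8.13 [ 0.5944 -0.3846  0.0703] [0.31 0.91 5.47] 0.0002
 8.43 [ 0.5944 -0.3846  0.0701] [-0.57  1.2   5.2 ] 0.0002
 9.03 [ 0.5938 -0.3842  0.149 ] [ 0.38  0.27 -0.28] -0.0
```

View pics/top2.png

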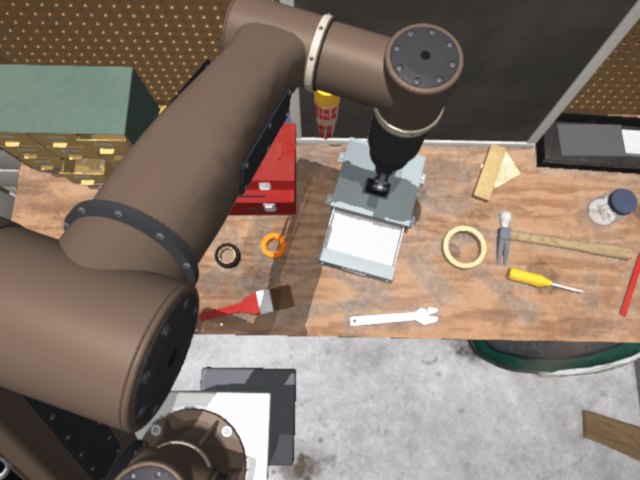

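The drawer is out, with the tray showing at about (363,240). The black roll is still at (227,255). Now the grasp.

```bash
python3 - <<'E'
from h import *
T=[.447,-.0487]
robot.servo_line(u2w(-.02,0,.25),v=.3)
robot.servo_line([.43,-.30,.25],v=.35)
robot.move_gripper(.085)
robot.servo_line([*T,.20],[np.pi,0,-np.pi/2],v=.35)
robot.servo_line([*T,.04],v=.2)
print(robot.servo_line([*T,-.002],v=.05,contact_N=5)); st('down')
robot.move_gripper(.03,30); st('grip')
robot.servo_line([*T,.12],v=.2); st('lift')
robot.servo_line([.42,-.15,.17],v=.3)
snap('scene','s3.png'); snap('top')
robot.servo_line(u2w(-.165,0,.17),[np.pi,0,a-np.pi],v=.3); st()
snap('top','top3.png')
im=[cv2.imread('pics/'+f) for f in('s3.png','top3.png')]
cv2.imwrite('pics/b3.png',np.hstack([im[0][150:430,120:480],im[1][120:400,180:540]]))
E
```

```text
False
down 13.78 [ 0.4472 -0.0487 -0.0019] [-0.12  0.73 -0.22] 0.0851
grip 14.18 [ 0.4472 -0.0486 -0.0015] [-1.3   0.31  5.58] 0.0551
lift 14.93 [ 0.4463 -0.0488  0.1192] [-0.11 -0.13 -0.44] 0.0549
 17.53 [ 0.4441 -0.3461  0.17  ] [-0.57  0.04 -1.12] 0.0546
```

View pics/b3.png

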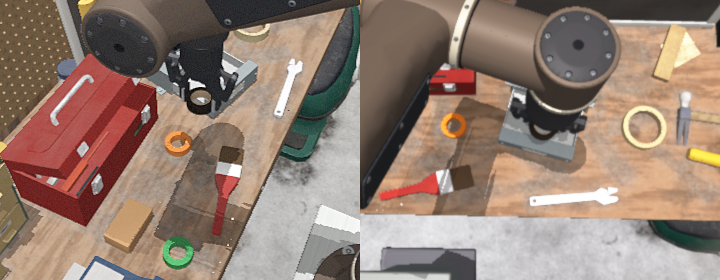

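The roll is held level. The tray centre works out at unit x = -0.118, so I'll shift there and lower it.

```bash
python3 - <<'E'
from h import *
X=-.123
robot.servo_line(u2w(X,0,.12),v=.2)
robot.servo_line(u2w(X,0,.03),v=.12); st()
print(robot.servo_line(u2w(X,0,.007),v=.03,contact_N=4)); st('down')
robot.move_gripper(.075); st('open')
robot.servo_line(u2w(X,0,.15),v=.2); robot.move_gripper(0.0)
robot.servo_line(u2w(-.30,0,.20),v=.3); st()
A=snap('top','top4.png'); 
for r in spotter.place_of('tape_mid','top')[:4]: print('tape',r['p'],r['uv'],ray('top',r['uv'],.0185))
for r in spotter.place_of('tray_floor','top')[:2]: print('tray',r['p'],r['uv'],ray('top',r['uv'],.009))
for r in spotter.place_of('drawer_front','top')[:2]: print('front',r['p'],r['uv'],ray('top',r['uv'],.031))
print('pred tray',u2w(-.118,0,.009),'front',u2w(-.2,0,.031))
snap('scene','s4.png'); im=[cv2.imread('pics/'+f) for f in('s4.png','top4.png')]
cv2.imwrite('pics/b4.png',np.hstack([cv2.resize(im[0][150:290,220:380],(400,350)),cv2.resize(im[1][150:290,290:450],(400,350))]))
E
```

```text
18.96 [ 0.4854 -0.357   0.0309] [-0.22  0.12 -0.31] 0.0546
True
down 19.68 [ 0.4844 -0.3566  0.0076] [-0.84  1.12  5.24] 0.0546
open 20.01 [ 0.4837 -0.3563  0.0067] [-0.04  0.27  0.17] 0.0747
 22.34 [ 0.3133 -0.3132  0.2006] [1.01 0.47 0.45] -0.0002
tape 0.61 [359.5, 243.6] [ 0.47873098 -0.35029716  0.0185    ]
tray 0.96 [364.4, 239.5] [ 0.49059504 -0.36232841  0.009     ]
front 0.51 [377.1, 182.0] [ 0.62275995 -0.39003293  0.031     ]
pred tray [np.float64(0.4896333841647107), np.float64(-0.3579435517933909), 0.009] front [np.float64(0.4101582782452724), np.float64(-0.3377517827006625), 0.031]
```

View pics/b4.png

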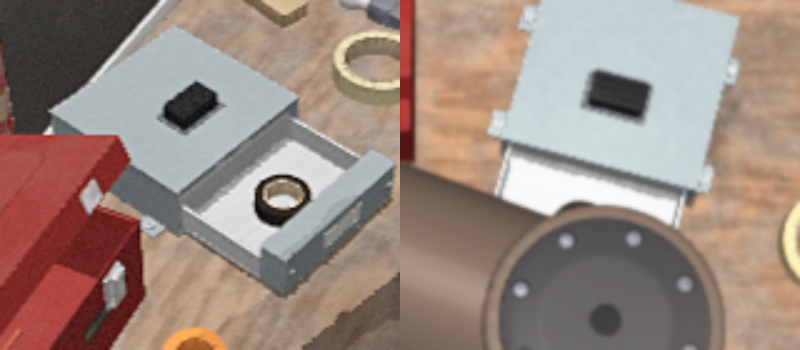

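The roll lies flat in the tray, clear of the walls. Next I push the front in, stopping on the hard-stop force rise.

```bash
python3 - <<'E'
from h import *
Z=.024
def ux():
    o=robot.observe(); return (o['ee_pos'][:2]-U)@ex, o['contact_force'][:2]@ex
robot.servo_line(u2w(-.24,0,.12),v=.3); robot.servo_line(u2w(-.24,0,Z),v=.2); st('ready')
print(robot.servo_line(u2w(-.19,0,Z),v=.05,contact_N=10),ux())
print(robot.servo_line(u2w(-.122,0,Z),v=.06,contact_N=10),ux())
robot.pause(.2); print(ux())
for x in np.arange(-.118,-.085,.004):
    h=robot.servo_line(u2w(x,0,Z),v=.01,contact_N=6); print(h,np.round(ux(),4))
    if h or ux()[1]<-14: break
st('end')
E
```

```text
ready 23.71 [ 0.3721 -0.3283  0.0253] [-0.23  0.05  1.49] 0.0002
False (np.float64(-0.19039879583383432), np.float64(-3.006061414545454))
False (np.float64(-0.12313337228269602), np.float64(-5.047173561952089))
(np.float64(-0.12312217885103877), np.float64(-4.861230555796173))
False [-0.1195 -6.6213]
False [-0.1155 -6.2724]
False [-0.1116 -6.5807]
False [-0.1083 -9.1202]
False [-0.1044 -8.477 ]
False [-0.0997 -6.6727]
False [-0.0957 -6.4982]
True [-0.0975 -5.835 ]
end 30.45 [ 0.5095 -0.3633  0.023 ] [-5.8   0.86  3.7 ] -0.0004
```

```bash
python3 - <<'E'
from h import *
def ux():
    o=robot.observe(); return np.round([(o['ee_pos'][:2]-U)@ex, o['contact_force'][:2]@ex],4)
x0=ux()[0]
for i in range(1,11):
    robot.servo_line(u2w(x0-.003*i,0,.024),v=.02); print(ux())
snap('scene','s5.png'); st()
cv2.imwrite('pics/b5.png',cv2.resize(cv2.imread('pics/s5.png')[150:290,220:400],(720,560)))
E
```

```text
[-0.1014 -5.5181]
[-0.1042 -5.8337]
[-0.1071 -5.7577]
[-0.1099 -5.3133]
[-0.1128 -3.7541]
[-0.114   0.1328]
[-0.1184  0.0546]
[-0.1216 -0.0435]
[-0.1246  0.3629]
[-0.1277  0.2726]
 33.51 [ 0.4804 -0.3556  0.024 ] [1.11 0.2  0.53] 0.0001
```

View pics/b5.png

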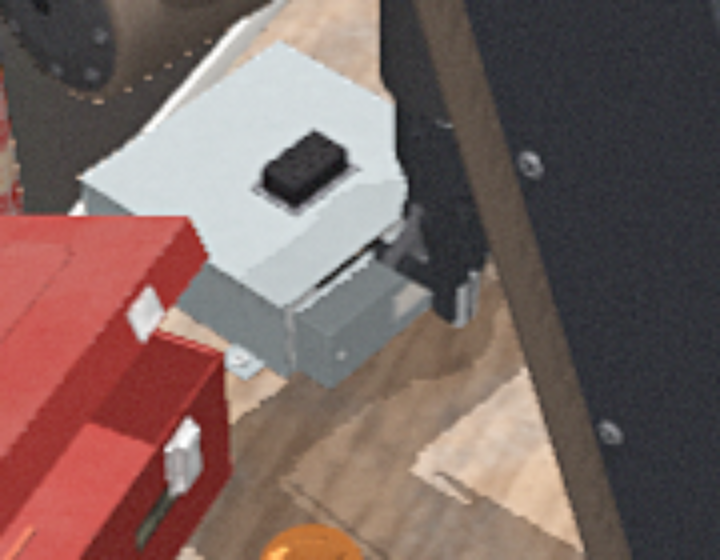

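The force dropped to zero at -0.114, so the latch is holding. The picture shows the drawer standing about 30 mm proud and the button up. I'll retreat, check that nothing has moved, and hand in.

```bash
python3 - <<'E'
from h import *
robot.servo_line(u2w(-.20,0,.024),v=.15); robot.servo_line(u2w(-.22,0,.25),v=.3)
robot.servo_line([.42,0,.40],v=.35); robot.servo_line([.42,.25,.40],v=.35)
robot.pause(.5)
A=snap('top','top6.png')
for t,z in(('drawer_front',.031),('release_top',.08),('sanding_block',0),('wide_roll',0)):
    for r in spotter.place_of(t,'top')[:1]: print(t,np.round(r['p'],2),np.round(r['uv'],1),np.round(ray('top',r['uv'],z),4))
o=cv2.imread('pics/top1.png')[120:300,150:500];n=cv2.imread('pics/top6.png')[120:300,150:500]
cv2.imwrite('pics/b6.png',cv2.resize(np.vstack([o,n]),None,fx=1.6,fy=1.6)); st()
E
```

```text
drawer_front 0.74 [364.5 233.2] [ 0.5003 -0.3606  0.031 ]
release_top 0.66 [377.9 185.1] [ 0.5986 -0.386   0.08  ]
sanding_block 0.86 [178.7 247.3] [0.4657 0.0648 0.    ]
wide_roll 0.67 [463.7 248.6] [ 0.4756 -0.5925  0.    ]
 37.87 [0.42 0.25 0.4 ] [ 0.08  0.16 -0.26] 0.0001
```

View pics/b6.png

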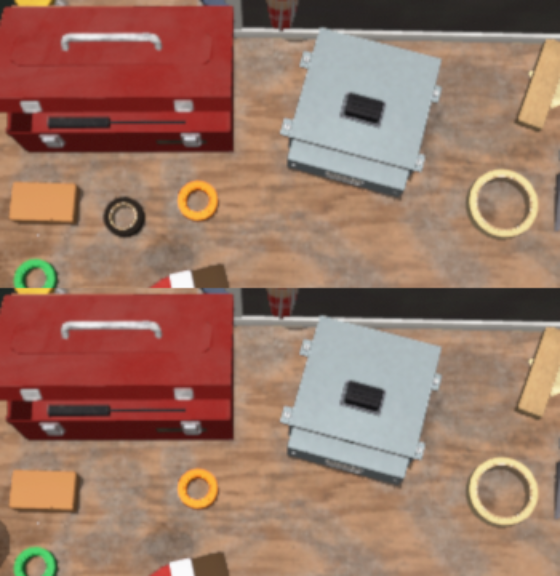

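The before and after views match: the drawer is shut, the button is up, the bystanders haven't moved and the black roll is gone from the bench.

```bash
python3 -c "
from h import *
print(robot.sign_off())"
```

```text
the job is handed in; nothing more can be done
None
```

The job is handed in after about 38 s of robot time. The drawer is shut on its latch with the small black roll inside.

- **Press:** I pressed the release button with about 5 N, and the drawer sprang fully out.
- **Place:** I laid the roll flat in the tray and confirmed it in a picture before closing the drawer.
- **Close:** I pushed the front in until the force jumped at the stop. The highest force I logged was about 9 N, but I took readings only every 4 mm, so the brief peak at the stop was not measured. On the way back the contact force fell to zero close to where I expected the shut position, so the latch was holding.

The final top view matches the starting one: the drawer is shut, the button is up, and the sanding block and larger roll are where they were. Position readings agree with the first ones to within about 8 mm, which is the networks' own scatter.

Two checks were limited:
- **Roll:** it can't be seen inside the shut drawer, so that it still lies flat there is inferred.
- **Drawer front:** with the drawer open, one network reading put its front in the wrong place because the arm was in the way. I ignored that reading.

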